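Turn the double-ended flaring tool round in its holder

TASK

The double-ended glass flaring tool stands in the angled bench holder with its cone out and its flat paddle hidden in the bore. Pull it out, turn it end for end and slide it back in, cone first, fully home with its collar against the holder's mouth, so that the paddle now sticks out. Let go of it and leave the other things on the bench where they are.

Things in the scene. Friction and masses are not known exactly. Their poses are not given: they have to be found in the camera images.
- tool_center (a point): centre of the loose steel flaring tool, 200 mm long, 0.22 kg; x along it to the cone. Square grip 24 x 24 mm, 60 mm long (faces look along y and z), then at each end a round collar 30 mm wide (outer faces 35 mm from the centre), then a round shank 18 mm thick, 40 mm long, then the cone or paddle, 25 mm long. At the start y is level and the paddle half is in the bore up to its collar
- cone_tip (a point): end of the tool's cone, on its axis, 100 mm from tool_center along +x; the cone tapers from 18 to 5 mm; out in the air at the start
- paddle_tip (a point): end of the tool's flat paddle, on its axis, 100 mm from tool_center along -x; the paddle is 13 mm wide along y, 5 mm thick along z; in the bore at the start
- holder: fixed steel bench holder; origin at the underside centre of its base plate (130 x 90 x 10 mm); x level, to the side where the bore opens (roughly away from the robot), z up. Between two upright cheeks (62 mm over both, 70 mm high, ending 12 mm behind the mouth) sits an aluminium block 46 x 46 mm across, 70 mm long, inclined 26 degrees, bored right through along it
- bore_mouth (a point): centre of the bore's mouth, 30 mm ahead of the holder's origin, 75 mm above the bench. x runs out along the bore, rising at 26 degrees; y is level; z is square to the bore, leaning up and back over the block. Round bore, 20 mm wide, 70 mm long, 2 mm chamfer, smooth; the tool is loose in it and sags about 5 degrees. Fully home, tool_center is 35 mm out along x
- crucible: small loose glazed crucible 50 mm wide, 42 mm high, 80 to 140 mm to one side of the holder; origin under its base
- hex_key: loose hex key 94 mm long lying on the bench beside the holder; origin under its centre
- glass_tube: loose thin glass tube 154 mm long, 8 mm thick, lying on the bench ahead of the holder, crosswise below the tool; origin under its centre

How it is judged (in metres and radians):
On the way:
1. the tool is drawn right out of the bore (distance between tool_center and bore_mouth above 0.105 m), for 0.1 s.
At the end, for the whole second after the job is handed in: The flaring tool rests in the bore of the holder the other way round: the cone inside, the paddle out, its collar against the mouth (within 5 mm of fully home) and its axis within 8 degrees of the bore's; it is at rest and released (x of tool_center in the frame of bore_mouth between 0.03 and 0.04 m and x of cone_tip in the frame of bore_mouth below -0.055 m and x of paddle_tip in the frame of bore_mouth above 0.125 m and angle between the x axis of tool_center and the x axis of bore_mouth, either way round below 0.14 rad and linear speed of flaring_tool below 0.02 m/s); the robot touches nothing.
It fails at once if the crucible, hex key or glass tube is moved by more than 30 mm (distance of any of crucible, hex_key, glass_tube from where it was at the start of the episode above 0.03 m).
It also fails if it takes over 53 s, if anything falls off the work surface, if the arm or the gripper's body presses on something with over 40 N, if the wrist force passes 120 N, or if a joint passes its speed limit or range.

ROBOT

A 6-joint arm with a two-finger parallel gripper is mounted at the origin on a cart in front of the work surface, level with it; the furniture and walls round the work are solid. World frame = base frame: x ahead of the robot, y to its left, z up, the work surface at z = 0. Lengths are in mm, angles in rad, forces in N, time in s.
With the tool pointing down it reaches from about 275 to 750 mm from the base axis. Payload 10.2 kg.
Tool frame: the origin (TCP) lies on the front face of the gripper's body, between the roots of the fingers; the fingertips stand 64 mm ahead of it and the grasp point (between the pads) lies 45 mm ahead of it; z points along the fingers, y is the line along which they close (so a half turn about z gives the same grasp; the last joint's range is limited). The gripper opens to 88 mm and grips with 3 to 60 N. Pads are 18 mm wide; open, the fingers measure 123 mm over their backs; the gripper's body (75 mm by 187 mm) begins 45 mm behind the grasp point.
Start: joints at [0.89, 0.313, 1.498, -0, 1.331, -0.223], TCP at [232.051, 470.94, 302.72] pointing down, gripper open.
Joint ranges: [-2.94, 2.94], [-0.97, 2.17], [0.19, 2.56], [-1.23, 4.37], [0.02, 3.11], [-2.88, 2.88]. Speed limits (rad/s): [2.39, 2.39, 3.01, 3.14, 3.14, 3.14].

INTERFACE

Orientations are given as a unit quaternion [w, x, y, z].
In Python, from cell import get_state, grab_frame, camera_model, manip gives the robot as it stands.
- The arm moves only by the shell command python3 -m creep 'ROWS' [OPENING] [FORCE]. ROWS is text: rows parted by semicolons, each of 4 numbers parted by spaces: the shift along the world's x, y, z in units of 25 mm (1.0 is 25 mm), then the turn about the world's z in units of 6 degrees (1.0 is 6 degrees). In form: dx dy dz turn; .... A call has 1 to 12 rows; each row is the pose to reach, as a shift and turn from the pose commanded when the call began; what a row does not reach only later rows make up. A row lasts 1/12 s, in which the tool goes at most 41.7 mm and 7.16 degrees, less where a joint would pass 70% of its speed; a pose out of reach is approached as far as the arm can. A call with a gripper value outside its range is refused whole. OPENING is the opening, from 0 (shut) to 1 (fully open), set as the call begins (- or left out, the last holds). The fingers move at their own pace and stop on an object; FORCE is the grip in N (left out, the last holds). Time passes only in rows, so rows that repeat a pose let the fingers close. It gives the time, the measured TCP pose, the force, the opening and the grip force at its end, in the units of the state.
- get_state(): the state, without advancing time (a new reading comes with each control period).
- grab_frame(name): name is "side" or "top" or "wrist"; returns the picture (480x640x3 uint8, blue, green, red); there is no depth.
- camera_model(name): a dict with "fovy" (degrees; the focal length in pixels is half the picture's height over the tangent of half this angle, whatever the lens; pixels are square), "cx", "cy" (the principal point, pixels), "k1" (the pictures are not rectified: a ray, as slopes to the right and down, at radius r is drawn at 1 + k1 r^2 times it, then the intrinsics apply), "T" (4x4, takes a point from camera to world coordinates). Camera axes: x right, y down, z forward; pixel columns grow to the right and rows downward; lengths in mm; the calibration is good to about 2 mm. A picture is of the moment at which its call begins: read the wrist's pose just before it. camera_model takes no time and is no camera call; for the wrist camera it gives the pose at the moment of the call.
- manip.sign_off(): hands the job in; it is judged then, once.
The state is a dict: "time_s": time; "qpos": joint angles; "joint_vel": joint speeds; "effort": joint torques, N m; "ee_pos": TCP position; "ee_rot": TCP orientation; "wrist_force": force on the tool from outside, world axes, zero at the start; "moment": the same for the moment, N m; "finger_gap": finger opening in mm; "grasp_force": force on a finger pad.
Only numpy, scipy, OpenCV 4.12 (cv2) and the standard library are available. Lean on these libraries where they do the work, as an engineer would, in place of code of your own. Each camera call takes 0.05 s, during which the arm holds its last target. There are 200 camera calls.

## Working session

There is one attempt and no reset: what is moved stays moved. The work goes in short steps, Python scripts to look and compute and a shell command to move; the robot and the scene stay as the last step left them, time stands still between calls to the robot, and variables do not carry over. Pictures are saved under pics/ and viewed, at most 13 in all, crops included, and the job is handed in when it is done.

```bash
mkdir -p pics; ls; python3 - <<'E'
from cell import *
import cv2,json
s=get_state();print({k:s[k] for k in('time_s','ee_pos','ee_rot','finger_gap')})
for n in('side','top','wrist'):
    m=camera_model(n);f=grab_frame(n);cv2.imwrite(f'pics/{n}0.png',f);print(n,m)
E
```

```text
pics
{'time_s': 0.0, 'ee_pos': array([231.94833558, 470.80554581, 302.1767746 ]), 'ee_rot': array([-2.78832611e-04,  2.26914766e-01,  9.73914419e-01, -5.62025298e-04]), 'finger_gap': 87.87698401762488}
side {'fovy': 49.98036166486268, 'cx': 320.5212681125026, 'cy': 238.93382182389828, 'k1': -0.0667822401713008, 'T': array([[ 9.39287545e-01, -1.29782331e-01,  3.17640450e-01,
         3.42799561e+02],
       [-3.43129080e-01, -3.58390886e-01,  8.68227164e-01,
        -7.29356636e+02],
       [ 1.15889708e-03, -9.24506636e-01, -3.81164187e-01,
         4.14392865e+02],
       [ 0.00000000e+00,  0.00000000e+00,  0.00000000e+00,
         1.00000000e+00]])}
top {'fovy': 46.32205980652602, 'cx': 324.77082802201056, 'cy': 239.76362069958415, 'k1': 0.007623414509515371, 'T': array([[ 2.90163267e-02, -9.85449328e-01,  1.67474402e-01,
         4.29610988e+02],
       [-9.99464637e-01, -2.60692193e-02,  1.97695755e-02,
        -1.26132906e+01],
       [-1.51159880e-02, -1.67958382e-01, -9.85678187e-01,
         1.10807056e+03],
       [ 0.00000000e+00,  0.00000000e+00,  0.00000000e+00,
         1.00000000e+00]])}
wrist {'fovy': 64.03936207963844, 'cx': 325.84260228352247, 'cy': 243.88887972973484, 'k1': -0.03175016304424732, 'T': array([[ 4.42146052e-01,  8.55194218e-01,  2.70462046e-01,
         1.61131609e+02],
       [ 8.96942608e-01, -4.21260169e-01, -1.34290088e-01,
         5.06149278e+02],
       [-9.09219467e-04,  3.01964765e-01, -9.53318653e-01,
         3.84216832e+02],
       [ 0.00000000e+00,  0.00000000e+00,  0.00000000e+00,
         1.00000000e+00]])}
```

View pics/side0.png

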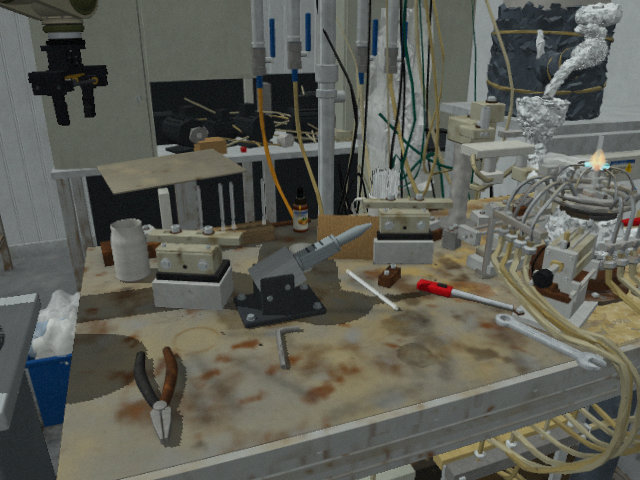

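View pics/top0.png

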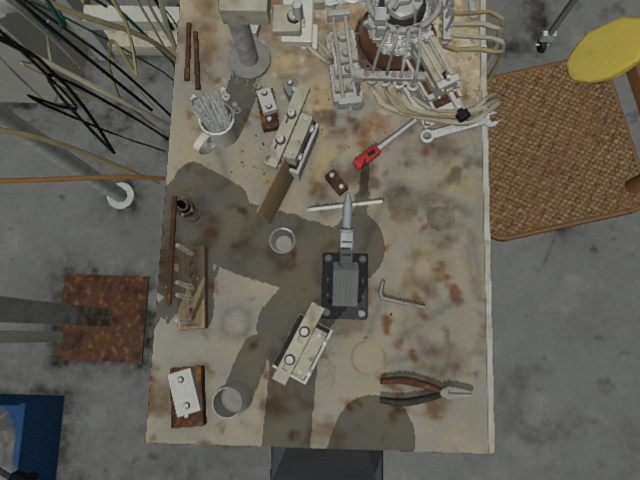

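The side view shows the holder at about (283,295), the cone tip at (370,226) and the tube at (372,290). In the top view the block is at (345,285), the tool runs up column ~346 to a tip near (348,195), the tube lies at row ~204 and the crucible is at (283,241). I'll zoom in on both.

```bash
python3 - <<'E'
import cv2,numpy as np
a=cv2.imread('pics/side0.png')[205:335,230:410];b=cv2.imread('pics/top0.png')[185:325,290:410]
A=cv2.resize(a,None,fx=2.6,fy=2.6,interpolation=2);B=cv2.resize(b,None,fx=2.6,fy=2.6,interpolation=2)
h=max(A.shape[0],B.shape[0]);o=np.zeros((h,A.shape[1]+B.shape[1],3),np.uint8);o[:A.shape[0],:A.shape[1]]=A;o[:B.shape[0],A.shape[1]:]=B
print(A.shape,B.shape);cv2.imwrite('pics/c1.png',o)
E
```

```text
(338, 468, 3) (364, 312, 3)
```

View pics/c1.png

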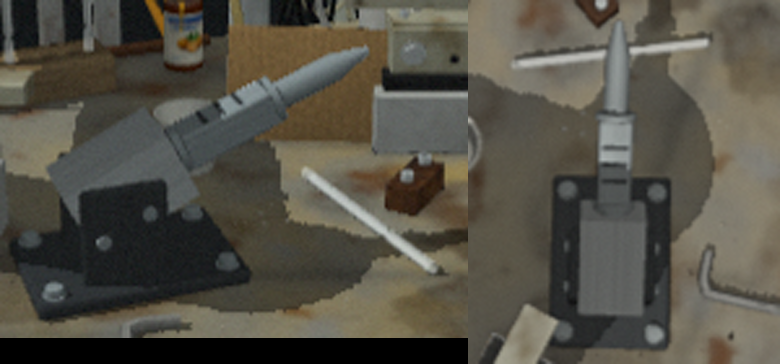

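The crops show the cone tip at (371,223.5) side and (347.7,193.5) top, the outer collar face at about (337,241.5) and (346.5,228), and the four base bolts in the top view.

```bash
cat > h.py <<'E'
import numpy as np,cv2
from cell import *
def ray(n,u,v,m=None):
    m=m or camera_model(n);f=240/np.tan(np.radians(m['fovy']/2))
    K=np.array([[f,0,m['cx']],[0,f,m['cy']],[0,0,1.]])
    p=cv2.undistortPoints(np.array([[[u,v]]],float),K,np.array([m['k1'],0,0,0,0.]))[0,0]
    d=m['T'][:3,:3]@[p[0],p[1],1];return m['T'][:3,3],d/np.linalg.norm(d)
def plane(n,u,v,z,m=None):
    o,d=ray(n,u,v,m);return o+d*(z-o[2])/d[2]
def tri(rs):
    A=0;b=0
    for o,d in rs:
        P=np.eye(3)-np.outer(d,d);A=A+P;b=b+P@o
    x=np.linalg.solve(A,b);return x,[np.linalg.norm(np.cross(x-o,d)) for o,d in rs]
def proj(n,X,m=None):
    m=m or camera_model(n);f=240/np.tan(np.radians(m['fovy']/2));p=m['T'][:3,:3].T@(np.array(X)-m['T'][:3,3])
    s=p[:2]/p[2];s=s*(1+m['k1']*(s@s));return s*f+[m['cx'],m['cy']]
E
python3 - <<'E'
from h import *
np.set_printoptions(precision=1,suppress=True)
c=lambda x,y:(230+x/2.6,205+y/2.6)
t=lambda x,y:(290+(x-468)/2.6,185+y/2.6)
T=lambda a,b:tri([ray('side',*c(*a)),ray('top',*t(*b))])
tip=T((367,48),(618,21));col=T((279,95),(615,112));print(tip,col)
d=tip[0]-col[0];print(np.linalg.norm(d),np.degrees(np.arcsin(d[2]/np.linalg.norm(d))),np.degrees(np.arctan2(d[1],d[0])))
B=[plane('top',*t(*p),12) for p in((568,189),(656,190),(563,331),(655,333))];print(np.array(B))
S=[plane('side',*c(*p),12) for p in((55,292),(227,262),(191,214),(31,240))];print(np.array(S))
print('blk',T((153,108),(583,203)),T((200,180),(645,203)))
for p in((517,64),(707,42)):print('tube',plane('top',*t(*p),4))
E
```

```text
(array([684. , -31.9, 122.9]), [np.float64(0.390770137862317), np.float64(0.3907701378621775)]) (array([624.9, -31.9,  99.7]), [np.float64(1.2805324028346485), np.float64(1.2805324028345932)])
63.43932851539438 21.401276172749856 0.05000647870948768
[[580.2   1.1  12. ]
 [581.2 -65.6  12. ]
 [473.3   1.8  12. ]
 [473.8 -66.7  12. ]]
[[474.5 -67.   12. ]
 [579.5 -68.1  12. ]
 [578.6  -2.2  12. ]
 [474.5  -1.3  12. ]]
blk (array([556.1, -10. ,  93.1]), [np.float64(3.3557907029726315), np.float64(3.3557907029725262)]) (array([565.8, -55.7,  63.2]), [np.float64(1.2973425394979037), np.float64(1.2973425394978575)])
tube [678.   43.4   4. ]
tube [ 699.2 -103.4    4. ]
```

The fits agree: bore mouth ≈ (557,-33,75), yaw ≈ 0, tool centre ≈ (590,-32,87), tilt ≈ 21°. Next I move above the tool.

```bash
python3 -m creep '0.5 -1.5 0 0.3; 1 -3 0 0.6; 1.5 -4.5 0 1; 2 -6 0 1.5; 3 -7.3 0 2; 4 -8.6 0 2.5; 5 -9.9 0 3; 6 -11.2 0 3.5; 7 -12.5 0 4; 8 -13.8 0 4.37; 9 -15.1 0 4.37; 10 -16.4 0 4.37' 1 20 && python3 -m creep '1 -1 -0.4 0; 2 -2 -0.8 0; 3 -3 -1.2 0; 4 -3.7 -1.6 0; 4.32 -3.7 -2 0; 4.32 -3.7 -2 0; 4.32 -3.7 -2 0; 4.32 -3.7 -2 0'
python3 - <<'E'
from h import *
m=camera_model('wrist');cv2.imwrite('pics/w1.png',grab_frame('wrist'));s=get_state();print(s['ee_pos'],s['ee_rot'],s['qpos'])
for p in((684,-32,123),(590,-32,87),(557,-33,75)):print(proj('wrist',p,m))
E
```

```text
time_s: 1.15
ee_pos: [482.8, 58.9, 302.7]
ee_rot: [-0.0, 0.0, 1.0, 0.0]
wrist_force: [0.3, 0.8, 0.5]
finger_gap: 87.9
grasp_force: 0.0
time_s: 1.82
ee_pos: [589.6, -31.0, 253.4]
ee_rot: [0.0, -0.0, 1.0, -0.0]
wrist_force: [-0.1, 1.2, -0.2]
finger_gap: 88.1
grasp_force: 0.0
[589.60740645 -30.92842342 253.71337237] [ 4.79802585e-04 -3.18186540e-04  9.99999828e-01 -1.16385968e-04] [-2.50687683e-01  4.94951332e-01  1.36288156e+00  1.34204777e-05
  1.28277241e+00 -1.82212419e+00]
[323.36087889 395.28489709]
[323.4302847  244.69173206]
[321.99119233 193.35228921]
```

View pics/w1.png

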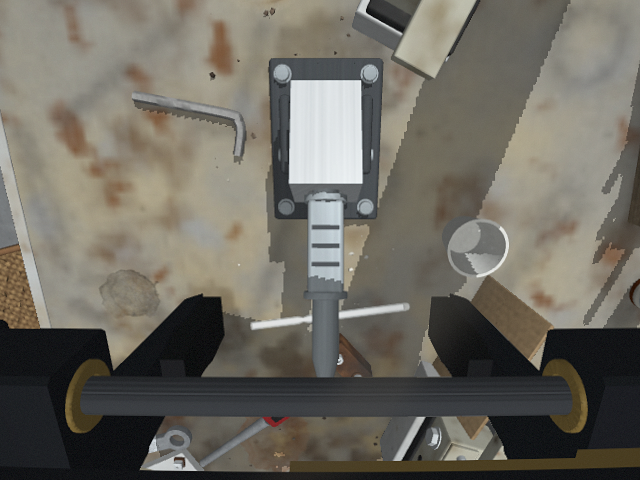

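The wrist view shows the grip at column ~326 (collars at 197–207 and 294), bolts at (282,73), (370,73), (286,207), (366,207), and the shank axis at ~325. I'll refine from these and descend.

```bash
python3 - <<'E'
from h import *
np.set_printoptions(precision=1,suppress=True)
print(np.array([plane('wrist',*p,12.5) for p in((282,73),(370,73),(286,207),(366,207))]))
for p,z in(((326,193),75),((326,290),99),((326,244),87),((325,375),122)):print(plane('wrist',*p,z))
print([plane('wrist',*p,96)[:2] for p in((289,185),(361,185))])
E
python3 -m creep '0 0 -1 0; 0 0 -2 0; 0 0 -3 0; 0 0 -4 0; 0 0 -4.4 0; 0 0 -4.4 0; 0 0 -4.4 0'
```

```text
[[473.8 -64.5  12.5]
 [473.8   4.   12.5]
 [580.2 -64.5  12.5]
 [580.2   4.1  12.5]]
[557.  -30.2  75. ]
[618.4 -30.2  99. ]
[589.7 -30.2  87. ]
[669.1 -30.9 122. ]
[array([548.2, -53.4]), array([548.2,  -8.4])]
time_s: 2.45
ee_pos: [590.3, -31.4, 144.0]
ee_rot: [0.001, -0.0, 1.0, -0.0]
wrist_force: [-0.1, 0.5, 0.9]
finger_gap: 88.1
grasp_force: 0.0
```

```bash
python3 -m creep '0 0 -0.48 0; 0 0 -0.48 0; 0 0 -0.48 0; 0 0 -0.48 0' && python3 -m creep '0 0 0 0; 0 0 0 0; 0 0 0 0; 0 0 0 0; 0 0 0 0; 0 0 0 0; 0 0 0 0; 0 0 0 0; 0 0 0 0; 0 0 0 0' 0.15 20
```

```text
time_s: 2.78
ee_pos: [590.2, -31.6, 131.2]
ee_rot: [0.0, 0.0, 1.0, -0.0]
wrist_force: [0.4, -0.7, 0.7]
finger_gap: 88.6
grasp_force: 0.0
time_s: 3.62
ee_pos: [590.0, -31.5, 130.7]
ee_rot: [-0.0, 0.0, 1.0, 0.0]
wrist_force: [-0.0, -3.2, 0.1]
finger_gap: 23.6
grasp_force: 19.7
```

```bash
python3 -m creep '0.3 0 0.14 0; 0.6 0 0.27 0; 0.9 0 0.41 0; 1.2 0 0.55 0; 1.5 0 0.7 0; 1.8 0 0.86 0' && python3 -m creep '0.4 0 0.2 0; 0.8 0 0.4 0; 1.2 0 0.6 0; 1.6 0 0.8 0; 2 0 1 0; 2.2 0 1.1 0; 2.2 0 1.6 0; 2.2 0 2.1 0; 2.2 0 2.1 0; 2.2 0 2.1 0'
python3 - <<'E'
from h import *
a=grab_frame('side')[130:290,230:480];cv2.imwrite('pics/s2.png',cv2.resize(a,None,fx=2.6,fy=2.6))
E
```

```text
time_s: 4.12
ee_pos: [635.1, -31.5, 151.7]
ee_rot: [-0.001, 0.0, 1.0, 0.0]
wrist_force: [-0.2, 0.2, -3.5]
finger_gap: 23.7
grasp_force: 20.0
time_s: 4.95
ee_pos: [690.0, -31.6, 206.0]
ee_rot: [0.001, 0.0, 1.0, -0.0]
wrist_force: [0.1, -0.7, -3.2]
finger_gap: 23.7
grasp_force: 20.0
```

View pics/s2.png

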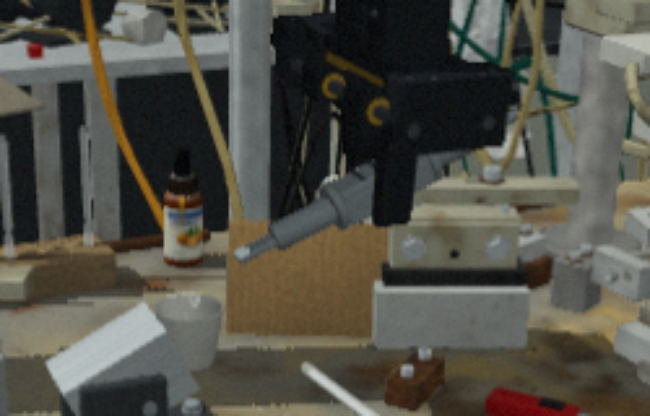

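The tool is out, with the paddle low on the left in the picture. I'll move the shank over the block's front top edge and press down, so the tool pitches in the grip until the cone points down.

```bash
python3 -m creep '-0.8 0 0 0; -1.6 0 0 0; -2.4 0 0 0; -3.2 0 -0.2 0; -3.4 0 -0.4 0; -3.4 0 -0.4 0; -3.4 0 -0.4 0' - 14 && python3 -m creep '0 0 -0.2 0; 0 0 -0.4 0; 0 0 -0.6 0; 0 0 -0.8 0; 0 0 -1 0; 0 0 -1.2 0; 0 0 -1.2 0' && python3 -m creep '0 0 -0.2 0; 0 0 -0.4 0; 0 0 -0.6 0; 0 0 -0.6 0'
```

```text
time_s: 5.58
ee_pos: [605.4, -31.6, 194.6]
ee_rot: [-0.0, 0.0, 1.0, 0.0]
wrist_force: [0.3, 0.2, -3.3]
finger_gap: 23.7
grasp_force: 14.0
time_s: 6.17
ee_pos: [604.8, -31.5, 163.6]
ee_rot: [-0.001, 0.0, 1.0, 0.0]
wrist_force: [-1.0, 0.5, -1.7]
finger_gap: 24.1
grasp_force: 14.0
time_s: 6.5
ee_pos: [604.7, -31.5, 148.6]
ee_rot: [-0.001, 0.0, 1.0, 0.0]
wrist_force: [-0.2, 0.6, -2.9]
finger_gap: 23.6
grasp_force: 14.0
```

Rotating with very little force. I'll continue down.

```bash
python3 -m creep '0 0 -0.2 0; 0 0 -0.4 0; 0 0 -0.6 0; 0 0 -0.8 0; 0 0 -1 0; 0 0 -1.1 0; 0 0 -1.1 0'
python3 - <<'E'
from h import *
a=grab_frame('side')[170:320,230:450];cv2.imwrite('pics/s3.png',cv2.resize(a,None,fx=2.6,fy=2.6))
E
```

```text
time_s: 7.08
ee_pos: [604.9, -31.5, 121.5]
ee_rot: [-0.0, 0.0, 1.0, 0.0]
wrist_force: [1.2, 0.3, -2.7]
finger_gap: 23.9
grasp_force: 14.0
```

View pics/s3.png

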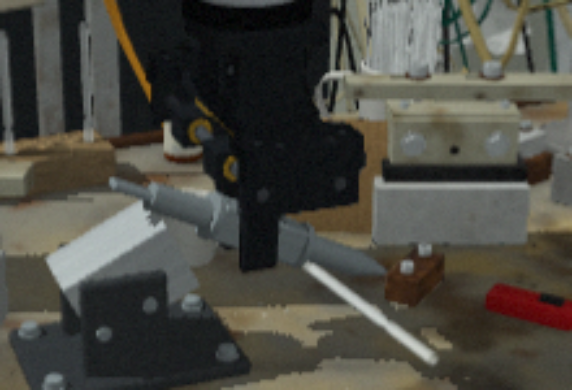

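The tool has pitched, with the paddle tip at (274,240) and the cone tip at (379,275). I'll compute the tilt, then lift and turn half round.

```bash
python3 - <<'E'
from h import *
def onY(u,v,y=-31):
    o,d=ray('side',u,v);return o+d*(y-o[1])/d[1]
a=onY(274.2,240.4);b=onY(379.2,275);print(a,b,np.linalg.norm(a-b),np.degrees(np.arctan2(b[2]-a[2],b[0]-a[0])))
E
python3 -m creep '0 0 0.8 0; 0 0 1.8 0; 0.5 0 2.8 0; 1 0 3.8 0; 1.5 0 4.5 -1; 2 0 4.5 -2; 2 0 4.5 -3; 2 0 4.5 -4; 2 0 4.5 -5; 2 0 4.5 -6; 2 0 4.5 -7; 2 0 4.5 -8' - 20 && python3 -m creep '0 0 0 -1; 0 0 0 -2; 0 0 0 -3; 0 0 0 -4; 0 0 0 -5; 0 0 0 -6; 0 0 0 -7; 0 0 0 -8; 0 0 0 -9; 0 0 0 -10; 0 0 0 -11; 0 0 0 -12' && python3 -m creep '0 0 0 -1; 0 0 0 -2; 0 0 0 -3; 0 0 0 -4; 0 0 0 -5; 0 0 0 -6; 0 0 0 -7; 0 0 0 -8; 0 0 0 -9; 0 0 0 -10; 0 0 0 -10; 0 0 0 -10'
python3 - <<'E'
from h import *
print(get_state()['qpos'],get_state()['ee_rot'])
cv2.imwrite('pics/t4.png',grab_frame('top'));
a=grab_frame('side')[110:310,230:450];cv2.imwrite('pics/s4.png',cv2.resize(a,None,fx=2.6,fy=2.6))
E
```

```text
[523.76844195 -31.         115.8697659 ] [703.90913765 -31.          27.08648348] 200.8311267789944 -26.236623609222608
time_s: 8.13
ee_pos: [655.0, -31.5, 234.6]
ee_rot: [-0.0, 0.409, 0.912, -0.0]
wrist_force: [-0.3, 0.1, -3.5]
finger_gap: 23.7
grasp_force: 20.0
time_s: 9.13
ee_pos: [655.0, -31.5, 234.6]
ee_rot: [-0.0, 0.867, 0.498, -0.0]
wrist_force: [0.4, -0.7, -2.0]
finger_gap: 23.6
grasp_force: 20.0
time_s: 10.13
ee_pos: [655.0, -31.6, 234.7]
ee_rot: [-0.0, 1.0, 0.001, -0.0]
wrist_force: [-0.7, 0.3, -2.4]
finger_gap: 23.8
grasp_force: 20.0
[-2.26441811e-01  6.56482437e-01  1.14917484e+00 -1.88315393e-05
  1.33612628e+00  1.34145074e+00] [-1.26437317e-05  9.99998938e-01  1.45407583e-03 -9.50500969e-05]
```

View pics/s4.png

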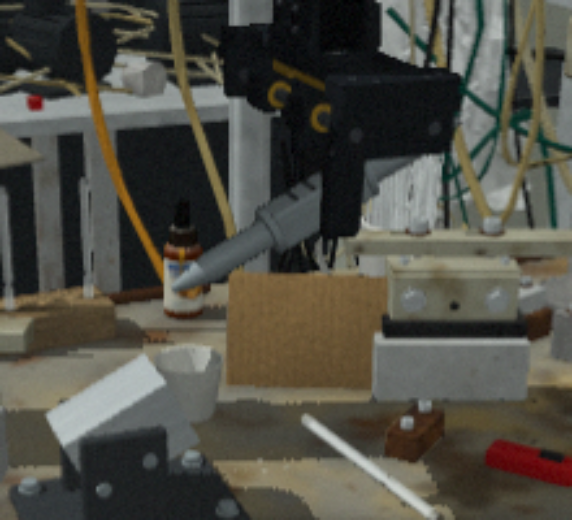

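The tool now points cone-down toward the holder, with the cone tip at about (299,219.6) and the paddle end at about (405,167.7). I'll measure its axis relative to the bore.

```bash
python3 - <<'E'
from h import *
np.set_printoptions(precision=2,suppress=True)
def onY(u,v,y=-31):
    o,d=ray('side',u,v);return o+d*(y-o[1])/d[1]
f=lambda x,y:(230+x/2.6,110+y/2.6)
# axis points: mid of silhouette edges
s=cv2.imread('pics/side0.png')
a=onY(*f(176,287));b=onY(*f(457,151));print('cone',a,'paddle',b,np.linalg.norm(a-b),np.degrees(np.arctan2(b[2]-a[2],b[0]-a[0])))
print('collar pts',onY(*f(262,216)),onY(*f(280,247)),'mid')
# top view
im=cv2.imread('pics/t4.png');print('top proj tip',proj('top',a),proj('top',b))
c=im[200:300,300:400];cv2.imwrite('pics/t4c.png',cv2.resize(im[130:310,290:410],None,fx=3.2,fy=3.2,interpolation=2))
E
```

```text
cone [561.47 -31.   143.34] paddle [741.63 -31.   208.83] 191.69455281017474 19.976955971402326
collar pts [614.78 -31.   180.84] [626.4  -31.   160.42] mid
top proj tip [345.99 258.55] [349.31 146.49]
```

View pics/t4c.png

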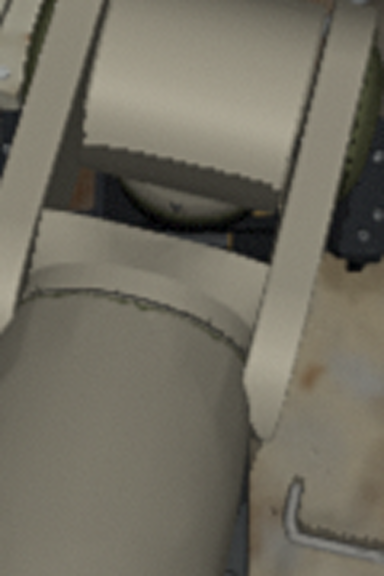

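The top view is blocked by the arm. From the side, cone tip and shank base give tilt ≈ 25° and a shank-base-to-tip distance of 65 mm, which is correct. I'll bring the tip to about 20 mm in front of the mouth.

```bash
python3 -m creep '0.54 0 -0.5 0; 0.54 0 -1 0; 0.54 0 -1.5 0; 0.54 0 -2 0; 0.54 0 -2.38 0; 0.54 0 -2.38 0; 0.54 0 -2.38 0'
python3 - <<'E'
from h import *
a=grab_frame('side')[170:310,250:430];cv2.imwrite('pics/s5.png',cv2.resize(a,None,fx=4,fy=4,interpolation=2))
cv2.imwrite('pics/w5.png',grab_frame('wrist'))
E
```

```text
time_s: 10.82
ee_pos: [668.5, -31.6, 175.1]
ee_rot: [-0.0, 1.0, 0.0, -0.0]
wrist_force: [-0.6, 0.0, -3.5]
finger_gap: 23.9
grasp_force: 20.0
```

View pics/s5.png

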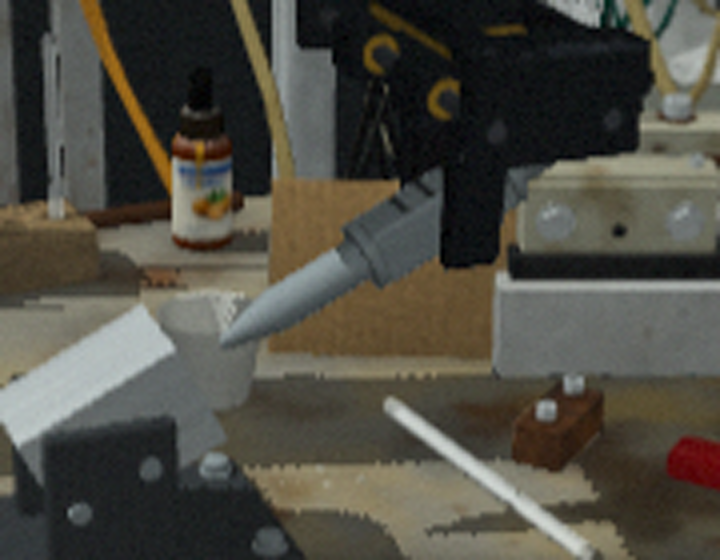

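Cone tip at (305.5,256.3), block's near front edge from about (294.5,257.5) to (306,278.5). I'll check the bore alignment numerically.

```bash
python3 - <<'E'
from h import *
np.set_printoptions(precision=1,suppress=True)
s,c=np.sin(np.radians(26)),np.cos(np.radians(26))
M=np.array([557,-31,75.])
for dy,dz in((-23,23),(-23,-23),(23,23)):print(proj('side',M+[-s*dz,dy,c*dz]))
def onY(u,v,y=-31.3):
    o,d=ray('side',u,v);return o+d*(y-o[1])/d[1]
f=lambda x,y:onY(250+x/4,170+y/4)
t=f(222,345);e1=f(334,249);e2=f(358,287);k=(e1+e2)/2
print(t,k,np.degrees(np.arctan2(k[2]-t[2],k[0]-t[0])),np.linalg.norm(k-t))
for p in(t,k):
    v=p-M;print('bore x,z',v[0]*c+v[2]*s,-v[0]*s+v[2]*c)
im=cv2.imread('pics/w5.png');cv2.imwrite('pics/w5c.png',im[100:400,150:500])
E
```

```text
[293.6 256.3]
[306.6 278.9]
[284.9 245. ]
[573.2 -31.3  82.1] [625.1 -31.3 107.4] 25.98222416465513 57.71991680976245
bore x,z 17.668525339113963 -0.688218677179032
bore x,z 75.38843937101568 -0.7061260994986078
```

View pics/w5c.png

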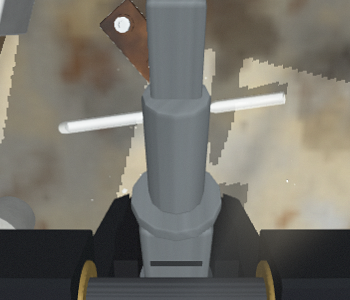

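The axis lies within 1 mm of the bore line and its tilt is 26.0°. Insert in stages.

```bash
python3 -m creep '-0.2 0 -0.07 0; -0.4 0 -0.17 0; -0.6 0 -0.27 0; -0.8 0 -0.36 0; -1 0 -0.46 0; -1.2 0 -0.56 0; -1.2 0 -0.56 0' && python3 -m creep '-0.2 0 -0.1 0; -0.4 0 -0.2 0; -0.6 0 -0.29 0; -0.8 0 -0.39 0; -0.8 0 -0.39 0'
```

```text
time_s: 11.5
ee_pos: [637.5, -31.5, 160.7]
ee_rot: [-0.0, 1.0, -0.0, -0.001]
wrist_force: [-0.9, -1.3, -3.8]
finger_gap: 23.9
grasp_force: 20.0
time_s: 11.92
ee_pos: [617.5, -31.5, 150.7]
ee_rot: [-0.0, 1.0, -0.0, -0.001]
wrist_force: [-0.1, -0.1, -4.8]
finger_gap: 23.8
grasp_force: 20.0
```

```bash
python3 -m creep '-0.2 0 -0.1 0; -0.4 0 -0.2 0; -0.6 0 -0.29 0; -0.8 0 -0.39 0; -0.9 0 -0.44 0; -0.9 0 -0.44 0' && python3 -m creep '-0.05 0 -0.02 0; -0.1 0 -0.05 0; -0.15 0 -0.07 0; -0.2 0 -0.1 0; -0.2 0 -0.1 0'
```

```text
time_s: 12.42
ee_pos: [595.3, -31.5, 140.0]
ee_rot: [-0.0, 1.0, -0.0, -0.001]
wrist_force: [0.5, 0.4, -6.0]
finger_gap: 23.7
grasp_force: 20.0
time_s: 12.83
ee_pos: [593.7, -31.6, 139.9]
ee_rot: [0.0, 1.0, -0.0, 0.005]
wrist_force: [15.5, 2.1, -2.5]
finger_gap: 24.1
grasp_force: 20.0
```

The 15 N contact says the collar is at the mouth. Release and lift.

```bash
python3 -m creep '0 0 0 0; 0 0 0 0; 0 0 0 0; 0 0 0 0; 0 0 0 0; 0 0 0 0; 0 0 0 0; 0 0 0 0' 1 && python3 -m creep '0 0 0.5 0; 0 0 1 0; 0 0 2 0; 0 0 3 0; 0 0 4 0; 0 0 5 0; 0 0 5 0; 0 0 5 0'
python3 - <<'E'
from h import *
a=grab_frame('side')[180:310,230:410];cv2.imwrite('pics/s6.png',cv2.resize(a,None,fx=4,fy=4,interpolation=2))
E
```

```text
time_s: 13.5
ee_pos: [591.0, -31.6, 138.0]
ee_rot: [0.0, 1.0, -0.0, -0.0]
wrist_force: [0.6, -0.1, 0.4]
finger_gap: 75.1
grasp_force: 0.0
time_s: 14.17
ee_pos: [591.2, -31.6, 263.8]
ee_rot: [0.0, 1.0, -0.0, 0.001]
wrist_force: [0.7, -0.4, -0.9]
finger_gap: 88.1
grasp_force: 0.0
```

View pics/s6.png

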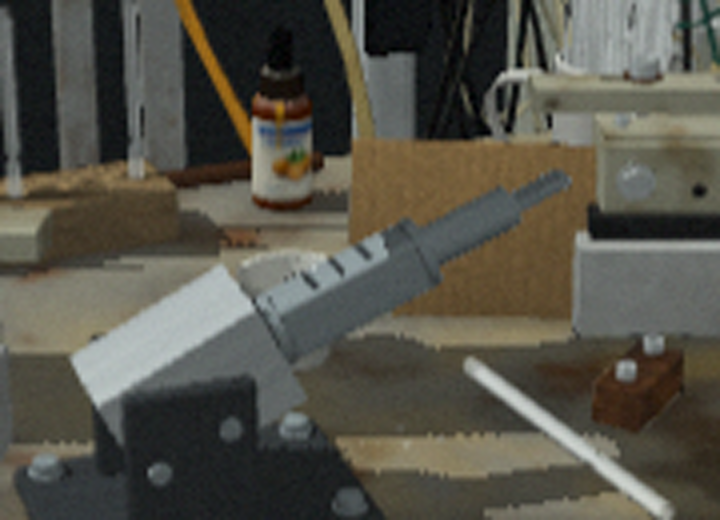

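The tool sits in the holder, paddle out with its tip at (371.8,225.2), which is nearly where the cone tip started (371,223.5); the tube is undisturbed. A quick numeric check, then I hand in if it is within limits.

```bash
python3 - <<'E'
from h import *
def onY(u,v,y=-31.3):
    o,d=ray('side',u,v);return o+d*(y-o[1])/d[1]
s,c=np.sin(np.radians(26)),np.cos(np.radians(26));M=np.array([557,-31,75.])
t=onY(371.8,225.2);k=onY(230+430/4,180+249/4);v=t-M;x=v[0]*c+v[2]*s
a=np.degrees(np.arctan2(t[2]-k[2],t[0]-k[0]));print(t,'tip bore x',x,'tilt',a)
if 131<x<139 and abs(a-26)<7.5: print(manip.sign_off())
E
```

```text
[685.96397009 -31.3        119.5031148 ] tip bore x 135.4209299741975 tilt 19.809135664872453
the job is handed in; nothing more can be done
None
```

The flaring tool is back in the holder cone first, with its collar against the mouth and the paddle sticking out. It is released, and I handed the job in at about 14 s. The last check put the paddle tip 135.4 mm out along the bore (135 mm is fully home) and the tilt about 6° off the bore axis, against the 8° limit; I did not measure the crucible, hex key or glass tube again, though the glass tube looked undisturbed in the last picture.

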